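# Clear the hold-down weight and hold the spring probe on the board's test pad

## Robot

A 6-joint arm with a two-finger parallel gripper is mounted at the origin on the work surface. World frame = base frame: x ahead of the robot, y to its left, z up, the work surface at z = 0. Lengths are in m, angles in rad, forces in N, time in s.
With the tool pointing down it reaches from about 0.2 to 0.875 m from the base axis. Payload 3.4 kg.
Tool frame: the origin (TCP) lies between the finger pads; the fingertips stand 25 mm ahead of it and the grasp point (between the pads) lies 6 mm ahead of it (r.nose_length is the z of the fingertips in the tool frame, in m); z points along the fingers, x is the direction in which the jaws open and shut, and the axes are right-handed (so a half turn about z gives the same grasp; the last joint's range is limited). The gripper opens to 94 mm and grips with 3 to 60 N. Pads are 16 mm wide; open, the fingers measure 119 mm over their backs; the gripper's body (75 mm by 177 mm) begins 78 mm behind the grasp point.
Start: joints at [-1.323, 0.276, 1.505, -0, 1.361, -0.121], TCP at [0.207, -0.536, 0.206] pointing down, gripper open.
Joint ranges: [-2.89, 2.89], [-0.75, 2.08], [0.22, 2.7], [-1.18, 4.32], [0.11, 2.71], [-2.7, 2.7]. Speed limits (rad/s): [2.57, 2.57, 3.14, 3.14, 3.14, 3.14].

## Interface

Orientations are given as a unit quaternion [w, x, y, z].
In Python, from plant import r, gripper_to, inverse_kinematics, vision, models, telemetry gives the robot as it stands. Calls block until the motion is done:
- r.move_to(position, orientation): joint-space move of the TCP to a pose.
- r.move_l(position, rot=None, vel=0.15, guard=None): straight line of the TCP; rot=None keeps the orientation; vel is the mean speed in m/s. With guard (N) it stops when the force on the tool has changed by that much, and returns True; else False.
- r.movej(angles): joint-space move.
- gripper_to(opening, f_grip=None): finger opening in m; f_grip is the grip in N (None keeps the last); returns when the fingers have stopped.
- r.hold(seconds).
- inverse_kinematics(position, orientation): joint angles nearest the present ones, or None.
- vision.snapshot(name): name is "side" or "top"; returns the picture (480x640x3 uint8, red, green, blue); there is no depth.
- vision.get_calibration(name): a dict with "fx", "fy", "cx", "cy" (pixels), "D" ([k1, k2, p1, p2, k3] as OpenCV has them; the pictures are not rectified), "position" and "orientation" of the camera in the world. Camera axes: x right, y down, z forward; pixel columns grow to the right and rows downward; lengths in m; the calibration is good to about 2 mm. A picture is of the moment at which its call begins. get_calibration takes no time and is no camera call.
A pose or a line that the arm cannot do raises r.PlanningError and nothing moves.
- r.sign_off(): hands the job in, once; it reports no verdict.
Trained networks look in the newest picture that a camera, given by its name, has taken for a name from the list of things; names that differ only in an ending like _2 or _b are one class to them, and where a whole thing is asked for, a point or a joint stands for the part that bears it (a point fixed in the world has none). Each returns a list of dicts, best first, with "score" (0 to 1); they miss things now and then, are a little off and sometimes report something else, mostly with a low value. They report only what shows in the picture. A call takes as long as a camera call. They do not tell look-alikes from the thing itself.
- models.boxes_of(thing, camera): "at" ([x, y, z] in m, in world coordinates, good to about 4 mm: the middle of the surface that is visible of it).
- models.regions_of(thing, camera): "pixels" (480x640 bool, what is visible of it).
- models.mark_of(thing, camera): "at" ([x, y, z] in m, in world coordinates, good to about 4 mm: a listed point, or the origin of a listed thing).
Readings, each from a call of its own:
- telemetry.current_t(): time.
- telemetry.current_joints(): joint angles.
- telemetry.current_dq(): joint speeds.
- telemetry.current_joint_efforts(): joint torques, N m.
- telemetry.current_ee_pos(): TCP position.
- telemetry.current_tool_rot(): TCP orientation.
- telemetry.current_wrist_force(): force on the tool from outside, world axes, zero at the start.
- telemetry.current_torque(): the same for the moment, N m.
- telemetry.current_opening(): finger opening in m.
Only numpy, scipy, OpenCV 4.12 (cv2) and the standard library are available. Lean on these libraries where they do the work, as an engineer would, in place of code of your own. Each camera call takes 0.05 s, during which the arm holds its last target. There are 200 camera calls.

## Task

Take the steel hold-down weight off the sloping circuit board and set it down upright in the shallow grey tray, without letting it fall. Then take the spring probe out of its stand and hold its tip on the board's ringed round copper pad, which the weight was covering, square to the sloping board, pressed lightly so that the spring tip is pushed in about half way and never hard against its stop. Finish while still holding the probe pressed there, and leave everything else on the bench where it is.

Things in the scene. Friction and masses are not known exactly. Their poses are not given: they have to be found in the camera images.
- board: green circuit board 130 x 110 mm, clamped in the fixture, sloping 18 degrees, low edge towards the robot. Origin: centre of the test pad on its upper face, about 58 mm above the bench; z square out of the face, x up the slope, y level. Pad: flat copper disc, 14 mm diameter, in a thin white printed ring of 23 mm. Parts on it are under 10 mm high
- fixture: white fixed fixture that carries the board, footprint 170 x 150 mm. Origin: centre of its underside, on the bench. A 3 mm stop bar runs along the board's low edge. A small toggle clamp with a red grip holds the board's high edge: 45 mm to the +y side of the pad, from x = 37 to 95 mm in the board's frame, up to 56 mm above the board's face
- weight: loose steel hold-down weight, 0.22 to 0.42 kg: block 40 x 40 mm, 24 mm high, on it a dark round knob of 24 mm diameter, 34 mm high (58 mm in all). At the start it stands over the pad on the sloping board, tilted with it and square to it, up to 8 mm off the pad sideways. Origin: centre of its underside; z points up through the knob
- tray: shallow open grey tray, fixed to the bench, outside 150 x 130 mm (x, y), 22 mm high, walls 4 mm, floor 4 mm thick. Origin: centre of its underside, on the bench. It is on one side of the fixture, left or right
- stand: aluminium block, fixed to the bench, 75 x 75 mm, 80 mm high, with a vertical through hole of 18 mm in the middle of its top in which the probe stands. Origin: centre of its underside, on the bench. It is on the other side from the tray
- probe: loose spring probe, about 0.13 kg, upright in the stand. Black round grip 26 mm diameter, 70 mm long; below it a steel barrel 14 mm diameter, 38 mm long, then a brass spring tip 6 mm diameter. Origin: on the axis at the grip's lower end (it rests on the stand's top); z points from the tip up the grip. Tip end 64 mm below the origin when out; it goes in up to 16 mm
- tip (a point): the rounded end of the probe's brass spring tip (6 mm diameter)
- plunger (a joint): how far the spring tip is pushed into the barrel: 0 out, 0.016 m fully in against its stop; the spring takes 1 N to start moving and rises by 0.15 N per mm (2.2 N half way)
- spool: bystander, to be left alone: steel solder spool, 46 mm diameter, 36 mm high, standing
- tub: bystander, to be left alone: white round tub with lid, 58 mm diameter, 33 mm high
- pot: bystander, to be left alone: round tip-cleaning pot with brass top, 48 mm diameter, 36 mm high
- flask: bystander, to be left alone: small white plastic bottle with black cap, 34 mm diameter, 75 mm high
- driver: bystander, to be left alone: screwdriver lying down, 160 mm long
- stack: bystander, to be left alone: stack of four green circuit boards, 90 x 122 mm, 27 mm high
- cells: bystander, to be left alone: block of 15 copper-coloured upright battery cells in a black base, 66 x 104 mm, 66 mm high
There are look-alikes about, which are no part of the job. What is shaped like the weight but blue, green or red is not meant.

How it is judged:
By the outcome, as a careful person would: the job done as asked, in the order asked, and still so for the second after the job is handed in, while the arm keeps its last pose, push and grip.
It also fails if it takes over 61 s, if anything falls off the work surface, if the arm or the gripper's body presses on something with over 40 N, if the wrist force passes 120 N, or if a joint passes its speed limit or range.

## Working session

There is one attempt and no reset: what is moved stays moved. The work goes in short steps, each a Python script; the robot and the scene stay as the last script left them, time stands still between calls to the robot, and variables do not carry over. Pictures are saved under pics/ and viewed, about 8 in all and at most 12, crops included, and the job is handed in when it is done.

```bash
ls; mkdir -p pics
python3 - <<'E'
from plant import r, gripper_to, inverse_kinematics, vision, models, telemetry
import cv2,numpy as np
for c in("top","side"):
    im=vision.snapshot(c); cv2.imwrite(f"pics/{c}0.png",im[:,:,::-1])
    k=vision.get_calibration(c); print(c,{a:np.round(b,4).tolist() for a,b in k.items()})
    for t in("weight","probe","tray","stand","board","fixture","tip"):
        print(t,[(round(d['score'],2),np.round(d['at'],4).tolist()) for d in models.mark_of(t,c)][:4])
print(telemetry.current_t())
E
```

```text
pics
top {'fx': 554.8871, 'fy': 554.8871, 'cx': 319.2524, 'cy': 240.2684, 'D': [0.0048, 0.0, 0.0, 0.0, 0.0], 'position': [0.3954, -0.0069, 1.4021], 'orientation': [0.0551, -0.7018, 0.7089, -0.0435]}
weight [(0.86, [0.7085, -0.0218, 0.0159]), (0.79, [0.6111, -0.1117, 0.0217]), (0.74, [0.5156, 0.2114, 0.017]), (0.55, [0.6534, 0.2197, 0.0211])]
probe [(0.68, [0.4777, 0.3576, 0.0784]), (0.63, [0.6915, 0.3509, 0.0004])]
tray [(0.9, [0.4557, -0.3275, 0.0002])]
stand [(0.92, [0.4833, 0.3605, -0.0035])]
board [(0.58, [0.526, 0.0289, 0.0573]), (0.57, [0.7071, -0.3464, -0.0036]), (0.56, [0.4257, 0.1765, 0.0019]), (0.35, [0.4574, -0.3243, 0.0002])]
fixture []
tip []
side {'fx': 485.1264, 'fy': 485.1264, 'cx': 314.4106, 'cy': 237.4991, 'D': [-0.0516, 0.0, 0.0, 0.0, 0.0], 'position': [0.4786, 0.7779, 0.6248], 'orientation': [0.0192, -0.0609, 0.8868, -0.4577]}
weight [(0.93, [0.6525, 0.2197, 0.0199]), (0.91, [0.5292, 0.0302, 0.0614]), (0.91, [0.7088, -0.0205, 0.0207]), (0.83, [0.5154, 0.2051, 0.0219])]
probe [(0.84, [0.478, 0.3566, 0.0792])]
tray [(0.92, [0.4548, -0.3242, 0.0026]), (0.47, [0.5422, 0.0332, -0.0039])]
stand [(0.69, [0.4821, 0.3639, 0.0018])]
board [(0.58, [0.533, 0.0269, 0.0576])]
fixture [(0.69, [0.5408, 0.03, -0.0041]), (0.64, [0.48, 0.3634, 0.0005])]
tip []
0.8
```

View pics/top0.png

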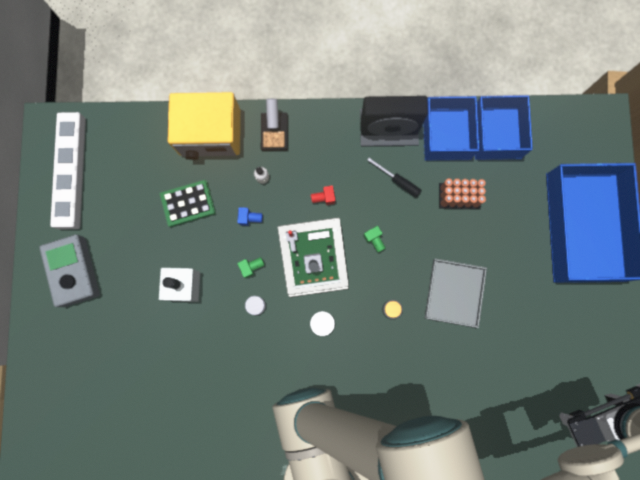

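View pics/side0.png

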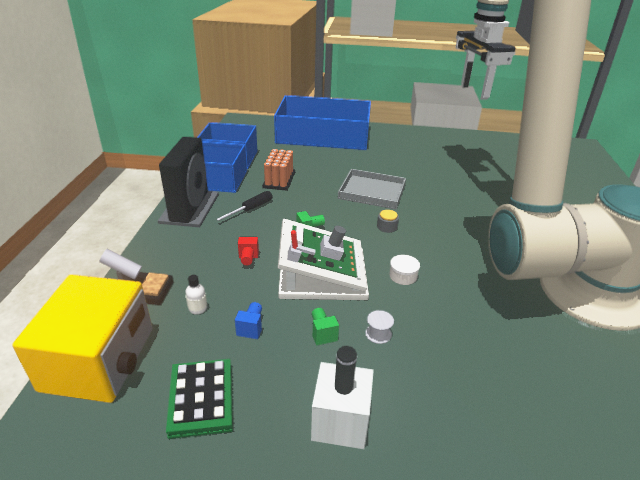

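The picture shows the steel weight with its dark knob on the board at top (313,263) and side (334,245). The look-alikes, which I rule out by colour, are at these top pixels:
- blue (250,216)
- red (323,196)
- green (375,238)
- green (251,267)

The tray is at (456,293) and the stand with the probe at (178,285). Next is a close crop, with the board yaw worked out.

```bash
cat > h.py <<'E'
from plant import r, gripper_to, inverse_kinematics, vision, models, telemetry
import cv2,numpy as np
from scipy.spatial.transform import Rotation as R
def cam(c):
    k=vision.get_calibration(c); K=np.array([[k['fx'],0,k['cx']],[0,k['fy'],k['cy']],[0,0,1]])
    w,x,y,z=k['orientation']; return K,np.array(k['D']),np.array(k['position']),R.from_quat([x,y,z,w]).as_matrix()
def ray(c,uv):
    K,D,p,M=cam(c); n=cv2.undistortPoints(np.float64([[uv]]),K,D)[0,0]; d=M@[n[0],n[1],1]; return p,d/np.linalg.norm(d)
def proj(c,X):
    K,D,p,M=cam(c); q=(np.atleast_2d(X)-p)@M; return cv2.projectPoints(q,np.zeros(3),np.zeros(3),K,D)[0][:,0]
def onplane(c,uv,P,n):
    p,d=ray(c,uv); return p+d*(np.dot(P-p,n)/np.dot(d,n))
def tri(uvs):
    A=np.zeros((3,3));b=np.zeros(3)
    for c,uv in uvs.items():
        p,d=ray(c,uv);Q=np.eye(3)-np.outer(d,d);A+=Q;b+=Q@p
    return np.linalg.solve(A,b)
def Bmat(yaw): return (R.from_euler('z',yaw)*R.from_euler('y',-np.radians(18))).as_matrix()
def quat(M):
    x,y,z,w=R.from_matrix(M).as_quat(); return [w,x,y,z]
def tool(zup,jaw):  # tool z = -zup, tool x ~ jaw
    z=-np.array(zup);x=np.array(jaw)-np.dot(jaw,z)*z;x/=np.linalg.norm(x); return np.column_stack([x,np.cross(z,x),z])
def snap(c,name,box=None,s=1):
    im=vision.snapshot(c)
    o=im if box is None else im[box[1]:box[3],box[0]:box[2]]
    cv2.imwrite(f"pics/{name}.png",cv2.resize(o,None,fx=s,fy=s,interpolation=cv2.INTER_CUBIC)[:,:,::-1]); return im
E
python3 - <<'E'
from h import *
a=cv2.imread('pics/top0.png')[210:310,265:360]; b=cv2.imread('pics/side0.png')[215:305,270:375]
cv2.imwrite('pics/crop0.png',np.hstack([cv2.resize(a,(400,421),interpolation=2),cv2.resize(b,(400,343),interpolation=2) if 0 else cv2.copyMakeBorder(cv2.resize(b,(400,343),interpolation=2),0,78,0,0,0)]))
E
```

```text
(no output)
```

View pics/crop0.png

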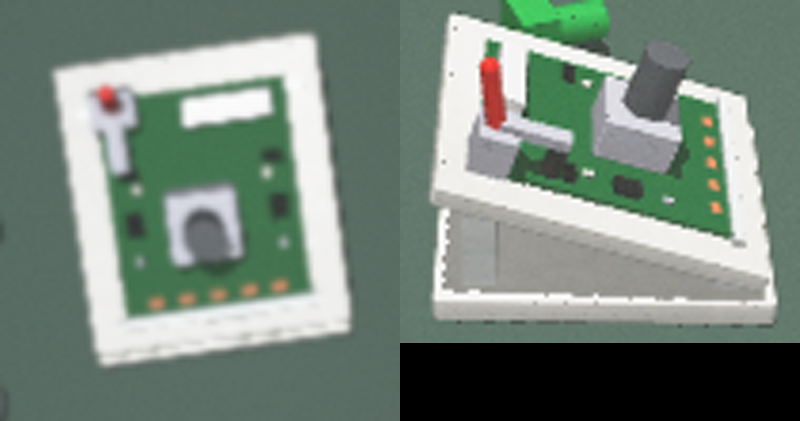

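The crop confirms it: a bare-steel block with a dark grey knob, square on the sloping board, and the clamp at the +y high corner.

Run:
```python
from h import *
s=4.21; P=np.array([.53,.0285,.0585])
C=[np.array([265,210])+np.array(c)/s for c in [(54,72),(316,36),(350,325),(98,352)]]
yaw=0.1
for _ in range(5):
    n=Bmat(yaw)[:,2]; X=[onplane('top',c,P,n) for c in C]
    ys=X[0]-X[1]; y1=np.arctan2(-ys[0],ys[1]); e=X[1]-X[2]; f=X[0]-X[3]
    y2=np.arctan2(e[1],e[0]); y3=np.arctan2(f[1],f[0]); yaw=(y1+(y2+y3)/2)/2
print(np.degrees([y1,y2,y3,yaw]),[np.linalg.norm(v) for v in (ys,e,f)],np.round(X,4).tolist())
B=Bmat(yaw); print('centre',np.mean(X,0))
for c in('top','side'):
    b=[d for d in models.mark_of('weight',c)]; print(c,[(round(d['score'],2),np.round(d['at'],4).tolist()) for d in b])
    b=[d for d in models.boxes_of('weight',c)]; print(c,[(round(d['score'],2),np.round(d['at'],4).tolist()) for d in b])
    W=np.array([.5292,.0302,.0614]); pk=proj(c,[W,W+B[:,2]*.058,P]); print(np.round(pk,1).tolist())
    off,sc=((265,210),4.21) if c=='top' else ((270,215),3.81)
    print('crop',np.round((pk-off)*sc+((0,0) if c=='top' else (400,0))).tolist())
# candidate poses
for jaw in (B[:,1],B[:,0],-B[:,1],-B[:,0]):
    M=tool(B[:,2],jaw); print(inverse_kinematics((W+B[:,2]*.052).tolist(),quat(M)))
```

```text
[7.25162538 6.55310141 7.69050698 7.18671479] [np.float64(0.15086384232481606), np.float64(0.1712579129872208), np.float64(0.16667440700707442)] [[0.6131, 0.113, 0.0887], [0.6321, -0.0366, 0.0888], [0.4703, -0.0552, 0.0359], [0.456, 0.0918, 0.0372]]
centre [0.54289885 0.0282536  0.06264815]
top [(0.86, [0.7085, -0.0218, 0.0159]), (0.79, [0.6111, -0.1117, 0.0217]), (0.74, [0.5156, 0.2114, 0.017]), (0.55, [0.6534, 0.2197, 0.0211]), (0.53, [0.5313, 0.0306, 0.0575]), (0.32, [0.4832, 0.3565, -0.0029])]
top [(0.82, [0.6473, 0.1946, 0.0293]), (0.78, [0.6983, -0.0039, 0.0347]), (0.67, [0.5892, -0.1307, 0.0394]), (0.66, [0.5248, 0.1886, 0.0321]), (0.59, [0.5251, 0.0289, 0.087]), (0.57, [0.4768, 0.3428, 0.0762])]
[[312.9, 262.7], [313.2, 267.9], [313.6, 262.4]]
crop [[202.0, 222.0], [203.0, 244.0], [205.0, 221.0]]
side [(0.93, [0.6525, 0.2197, 0.0199]), (0.91, [0.5292, 0.0302, 0.0614]), (0.91, [0.7088, -0.0205, 0.0207]), (0.83, [0.5154, 0.2051, 0.0219]), (0.77, [0.6158, -0.1132, 0.022])]
side [(0.87, [0.6485, 0.22, 0.0306]), (0.84, [0.5925, -0.1224, 0.0303]), (0.84, [0.6966, 0.0048, 0.0314]), (0.63, [0.5248, 0.2023, 0.0289]), (0.55, [0.5246, 0.0398, 0.0847])]
[[330.7, 250.6], [341.6, 227.1], [330.4, 251.2]]
crop [[631.0, 136.0], [673.0, 46.0], [630.0, 138.0]]
[-0.14371503  0.10955393  2.04157135  0.12928761  0.69103773 -1.92720706]
[-0.14371503  0.10955393  2.04157135  0.12928761  0.69103773 -0.35641073]
[-0.14371503  0.10955393  2.04157135  0.12928761  0.69103773  1.21438559]
None
```

Run:
```python
from h import *
B=Bmat(np.radians(7.2)); W=np.array([.5305,.0290,.0585]); q=quat(tool(B[:,2],-B[:,1]))
gripper_to(.065,10)
r.move_to((W+B[:,2]*.14).tolist(),q)
im=snap('side','app')
print(r.move_l((W+B[:,2]*.054).tolist(),vel=.1,guard=6),telemetry.current_wrist_force(),telemetry.current_t())
gripper_to(.0,35); print(telemetry.current_opening(),telemetry.current_ee_pos(),telemetry.current_wrist_force())
r.move_l((W+B[:,2]*.075).tolist(),vel=.08); print(telemetry.current_wrist_force())
r.move_l((W+B[:,2]*.075+[0,0,.09]).tolist(),vel=.2)
print(telemetry.current_opening(),telemetry.current_wrist_force(),telemetry.current_t())
T=tool([0,0,1],-B[:,1]); r.move_to([.455,-.325,.20],quat(T))
a=snap('side','lift'); b=vision.snapshot('top')
cv2.imwrite('pics/lift.png',np.hstack([cv2.resize(a[40:240,250:450],(400,400)),cv2.resize(b[180:380,370:570],(400,400))])[:,:,::-1])
print(telemetry.current_t(),telemetry.current_opening())
```

```text
False [-0.12649124 -0.25817375  0.47399713] 4.925
0.021748401258211536 [0.51390182 0.02705154 0.10990158] [-0.68974292  1.17154839  0.64763401]
[ 0.43725299 -0.53810217 -3.85896094]
0.022157020286733557 [ 0.2566919   0.53602724 -3.8067257 ] 6.7
8.1333 0.022077617827499445
```

View pics/lift.png

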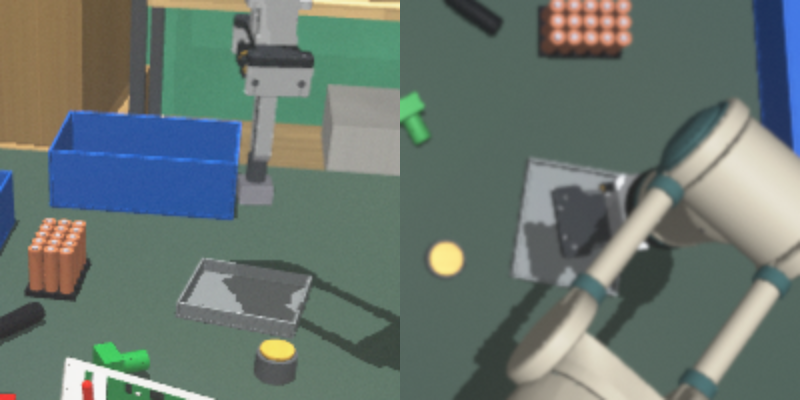

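The weight hangs upright in the grip over the tray (left panel, about (257,190)). I'll lower it next.

Run:
```python
from h import *
p=telemetry.current_ee_pos()
r.move_l([p[0],p[1],.072],vel=.12); 
g=r.move_l([p[0],p[1],.050],vel=.02,guard=2); print(g,telemetry.current_ee_pos(),telemetry.current_wrist_force())
r.hold(.2); gripper_to(.06,10); r.hold(.2); print(telemetry.current_wrist_force())
r.move_l([p[0],p[1],.16],vel=.2)
B=Bmat(np.radians(7.2))
r.move_to([.44,-.12,.36],quat(tool([0,0,1],-B[:,1])))
a=vision.snapshot('side'); b=vision.snapshot('top')
cv2.imwrite('pics/s1.png',a[:,:,::-1]);cv2.imwrite('pics/t1.png',b[:,:,::-1])
A=cv2.resize(a[215:305,270:375],(400,343),interpolation=2); Bm=cv2.resize(b[210:310,265:360],(400,421),interpolation=2)
C=cv2.resize(a[150:220,320:425],(400,267),interpolation=2)
o=np.zeros((600+10,800,3),np.uint8); o[:421,:400]=Bm; o[:343,400:]=A; o[343:610,400:]=C
cv2.imwrite('pics/pad.png',o[:600,:,::-1])
for t in('board','probe','stand','weight','tray'):
  for c in('top','side'):
    print(t,c,[(round(d['score'],2),np.round(d['at'],4).tolist()) for d in models.mark_of(t,c)][:5])
print(telemetry.current_t())
```

```text
True [ 0.45526326 -0.32275868  0.05861631] [1.05806529 0.30399379 3.98193327]
[0.10689939 0.18119145 0.00843065]
board top [(0.79, [0.53, 0.0292, 0.0579]), (0.59, [0.3864, 0.0102, 0.0036])]
board side [(0.76, [0.5316, 0.0262, 0.0588])]
probe top [(0.75, [0.4806, 0.3563, 0.0764]), (0.64, [0.7057, -0.3474, -0.0031])]
probe side [(0.7, [0.4752, 0.3559, 0.0817])]
stand top [(0.57, [0.4823, 0.3589, -0.0025])]
stand side [(0.96, [0.4824, 0.3641, 0.0014])]
weight top [(0.86, [0.5167, 0.2133, 0.0147]), (0.77, [0.7085, -0.0229, 0.0199]), (0.71, [0.6122, -0.1125, 0.0209]), (0.6, [0.6521, 0.2202, 0.0211]), (0.19, [0.545, 0.0298, -0.0032])]
weight side [(0.98, [0.5172, 0.2058, 0.0193]), (0.86, [0.6143, -0.1133, 0.0222]), (0.85, [0.655, 0.2211, 0.0244]), (0.63, [0.7075, -0.0222, 0.0223]), (0.55, [0.4553, -0.3222, 0.0025])]
tray top []
tray side [(0.6, [0.4561, -0.3259, 0.0003])]
13.5583
```

View pics/pad.png

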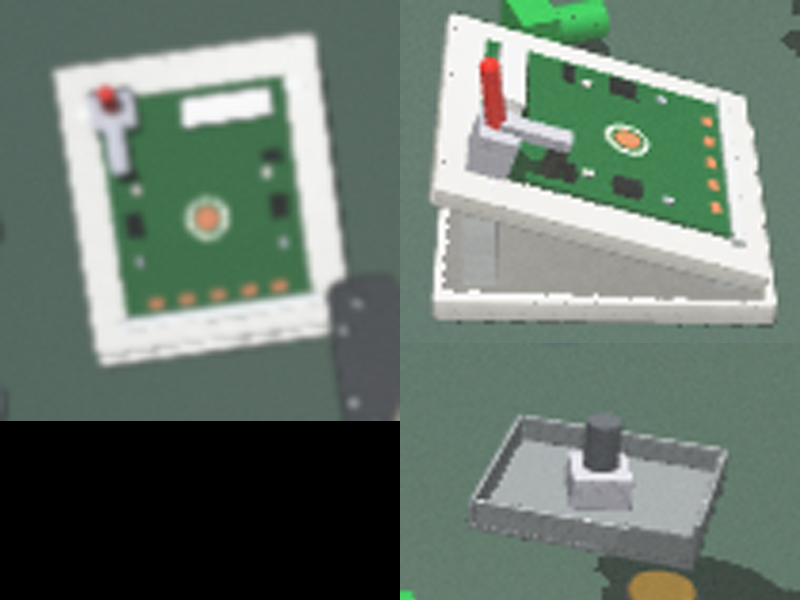

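The weight stands upright inside the tray (lower right panel). The ringed pad shows at top crop (207,219) and side crop (627,139). I'll locate the pad and probe precisely, then grasp the probe.

Run:
```python
from h import *
from scipy.optimize import least_squares
# pad
boxes={'top':('t1',(265,210),4.21,(207,219)),'side':('s1',(270,215),3.81,(227,139))}
uv={}
for c,(f,o,s,p) in boxes.items():
    im=cv2.imread(f'pics/{f}.png').astype(int); x0,y0=np.array(o)+np.array(p)/s
    m=(im[:,:,2]-im[:,:,1]>30); yy,xx=np.nonzero(m); k=np.hypot(xx-x0,yy-y0)<7; w=(im[:,:,2]-im[:,:,1])[yy[k],xx[k]]
    uv[c]=(np.average(xx[k],weights=w),np.average(yy[k],weights=w)); print(c,uv[c],k.sum())
P=tri(uv); print('pad',P,[proj(c,P)-uv[c] for c in uv]); np.save('pad.npy',P); np.save('paduv.npy',[uv['top'],uv['side']])
# probe grip
a=np.linspace(0,2*np.pi,24); 
def cen(c,x,y):
    X=np.array([[x+.013*np.cos(t),y+.013*np.sin(t),z] for z in(.08,.15) for t in a]); h=cv2.convexHull(proj(c,X).astype(np.float32)); M=cv2.moments(h); return np.array([M['m10'],M['m01']])/M['m00'],M['m00']
C={}
for c in('top','side'):
    for d in models.regions_of('probe',c)[:3]:
        m=d['pixels']; v,u=np.nonzero(m); q=np.array([u.mean(),v.mean()]); print(c,round(d['score'],2),q,m.sum(),cen(c,.479,.357))
        if np.linalg.norm(q-cen(c,.479,.357)[0])<12 and c not in C: C[c]=q
s=least_squares(lambda p:np.concatenate([cen(c,*p)[0]-C[c] for c in C]),[.479,.357]); print(s.x,s.fun); np.save('probe.npy',s.x)
for deg in(0,37,90,-53): print(deg,inverse_kinematics([*s.x,.126],quat(tool([0,0,1],[np.cos(np.radians(deg)),np.sin(np.radians(deg)),0]))))
```

```text
top (np.float64(313.74122807017545), np.float64(261.4)) 19
side (np.float64(329.4794801641587), np.float64(251.125170998632)) 21
pad [0.53213919 0.0281853  0.05833572] [array([[0.00070088, 0.17027303]]), array([[-0.21028317, -0.03780103]])]
top 0.58 [170.87793427 282.92957746] 213 (array([171.66865675, 283.2872646 ]), 194.11894700024277)
side 0.71 [345.29078014 369.8250591 ] 846 (array([345.91391688, 368.52381883]), 926.7794771129265)
side 0.28 [404.45290859 269.02631579] 722 (array([345.91391688, 368.52381883]), 926.7794771129265)
[0.47974274 0.35914368] [-0.11877413  0.04711452 -0.06290088 -0.08251313]
0 [ 5.26549612e-01  3.65308237e-01  1.57771353e+00 -4.44089210e-16
  1.19857088e+00  5.26549612e-01]
37 [ 5.26549612e-01  3.65308237e-01  1.57771353e+00 -4.44089210e-16
  1.19857088e+00 -1.19222211e-01]
90 [ 5.26549612e-01  3.65308237e-01  1.57771353e+00 -4.44089210e-16
  1.19857088e+00 -1.04424671e+00]
-53 [ 5.26549612e-01  3.65308237e-01  1.57771353e+00 -4.44089210e-16
  1.19857088e+00  1.45157412e+00]
```

Run:
```python
from h import *
B=Bmat(np.radians(7.2)); P=np.load('pad.npy'); x,y=np.load('probe.npy')
q=quat(tool([0,0,1],[1,0,0])); gripper_to(.055,10)
r.move_to([x,y,.22],q)
print(r.move_l([x,y,.126],vel=.12,guard=6),telemetry.current_wrist_force())
gripper_to(0,15); print(telemetry.current_opening(),telemetry.current_wrist_force(),telemetry.current_torque())
gripper_to(0,40); f0=np.array(telemetry.current_wrist_force())
r.move_l([x,y,.14],vel=.05); print(telemetry.current_wrist_force())
r.move_l([x,y,.29],vel=.2); r.hold(.2)
print(telemetry.current_opening(),telemetry.current_wrist_force(),telemetry.current_t())
q=quat(tool(B[:,2],B[:,0]))
r.move_to((P+B[:,2]*(.110+.07)).tolist(),q); r.move_l((P+B[:,2]*(.110+.025)).tolist(),vel=.1); r.hold(.3)
print(telemetry.current_wrist_force(),telemetry.current_torque(),telemetry.current_opening())
a=vision.snapshot('side'); b=vision.snapshot('top')
cv2.imwrite('pics/s2.png',a[:,:,::-1]);cv2.imwrite('pics/t2.png',b[:,:,::-1])
cv2.imwrite('pics/hov.png',np.hstack([cv2.resize(b[210:310,265:365],(400,400),interpolation=2),cv2.resize(a[180:280,280:380],(400,400),interpolation=2)])[:,:,::-1])
for t in('probe','tip'):
  for c in('top','side'):
    print(t,c,[(round(d['score'],2),np.round(d['at'],4).tolist()) for d in models.mark_of(t,c)][:3])
print('expect tip',P+B[:,2]*.025,'probe',P+B[:,2]*.089,telemetry.current_ee_pos(),telemetry.current_t())
for c in('top','side'): print(np.round(proj(c,[P+B[:,2]*.025,P+B[:,2]*.089,P+B[:,2]*.159]),1).tolist())
```

```text
Traceback (most recent call last):
  File "h.py", line 22, in tool
    z=-np.array(zup);x=np.array(jaw)-np.dot(jaw,z)*z;x/=np.linalg.norm(x); return np.column_stack([x,np.cross(z,x),z])
                                                     ^^^^^^^^^^^^^^^^^^^^
numpy._core._exceptions._UFuncOutputCastingError: Cannot cast ufunc 'divide' output from dtype('float64') to dtype('int64') with casting rule 'same_kind'
```

An integer-type bug stopped the script before anything moved. I'll fix it and rerun.

```bash
sed -i 's/x=np.array(jaw)-/x=np.array(jaw,float)-/; s/z=-np.array(zup)/z=-np.array(zup,float)/' h.py
python3 - <<'E'
from h import *
B=Bmat(np.radians(7.2)); P=np.load('pad.npy'); x,y=np.load('probe.npy')
q=quat(tool([0,0,1],[1,0,0])); gripper_to(.055,10)
r.move_to([x,y,.22],q)
print(r.move_l([x,y,.126],vel=.12,guard=6),telemetry.current_wrist_force())
gripper_to(0,15); print(telemetry.current_opening(),telemetry.current_wrist_force(),telemetry.current_torque())
gripper_to(0,40); f0=np.array(telemetry.current_wrist_force())
r.move_l([x,y,.14],vel=.05); print(telemetry.current_wrist_force())
r.move_l([x,y,.29],vel=.2); r.hold(.2)
print(telemetry.current_opening(),telemetry.current_wrist_force(),telemetry.current_t())
q=quat(tool(B[:,2],B[:,0]))
r.move_to((P+B[:,2]*(.110+.07)).tolist(),q); r.move_l((P+B[:,2]*(.110+.025)).tolist(),vel=.1); r.hold(.3)
print(telemetry.current_wrist_force(),telemetry.current_torque(),telemetry.current_opening())
a=vision.snapshot('side'); b=vision.snapshot('top')
cv2.imwrite('pics/s2.png',a[:,:,::-1]);cv2.imwrite('pics/t2.png',b[:,:,::-1])
cv2.imwrite('pics/hov.png',np.hstack([cv2.resize(b[210:310,265:365],(400,400),interpolation=2),cv2.resize(a[180:280,280:380],(400,400),interpolation=2)])[:,:,::-1])
for t in('probe','tip'):
  for c in('top','side'):
    print(t,c,[(round(d['score'],2),np.round(d['at'],4).tolist()) for d in models.mark_of(t,c)][:3])
print('expect tip',P+B[:,2]*.025,'probe',P+B[:,2]*.089,telemetry.current_ee_pos(),telemetry.current_t())
for c in('top','side'): print(np.round(proj(c,[P+B[:,2]*.025,P+B[:,2]*.089,P+B[:,2]*.159]),1).tolist())
E
```

```text
False [ 0.51624975 -0.31164761 -0.52887194]
0.025936334213769188 [-0.26714512  0.45417908  1.85788193] [-0.00556465 -0.12872    -0.00807517]
[-0.71558545  0.69015898 -0.88084838]
0.025019050609427926 [ 0.20394209  0.35393576 -0.8355753 ] 19.05
[-0.4504795  -0.60014746 -1.91800705] [-0.07124913  0.19382233  0.06804457] 0.025461859960315848
probe top [(0.57, [0.6922, 0.3531, 0.0001])]
probe side [(0.81, [0.5037, 0.0212, 0.1445])]
tip top []
tip side [(0.59, [0.526, 0.0236, 0.081]), (0.59, [0.3866, 0.006, 0.0031])]
expect tip [0.52447468 0.02721705 0.08211213] probe [0.50485354 0.02473832 0.14297975] [0.49074875 0.02290412 0.18682936] 21.55
[[313.9, 263.8], [314.3, 269.7], [314.9, 277.0]]
[[333.8, 241.2], [346.0, 214.6], [360.5, 183.0]]
```

View pics/hov.png

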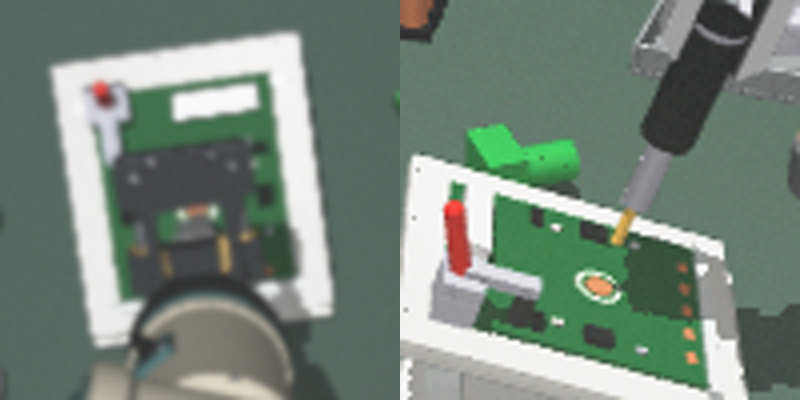

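At hover, the side panel shows the tip at (617,243), against a prediction of (615,245). The axis points at the ringed pad at (598,286). The side camera hardly shows lean or offset along y, so I'll turn the wrist 90° about the probe axis and look at that direction as well.

Run:
```python
from h import *
B=Bmat(np.radians(7.2)); P=np.load('pad.npy'); K=proj('side',[P+B[:,2]*.025,P+B[:,2]*.063,P+B[:,2]*.089,P+B[:,2]*.159])
def mid(f):
    im=f.astype(int); 
    for d in models.regions_of('probe','side')[:1]:
        m=d['pixels']; v,u=np.nonzero(m); out=[]
        for row in range(185,243,4):
            k=u[v==row]
            if len(k): out.append((row,k.min(),k.max(),(k.min()+k.max())/2, round(float(np.interp(row,K[::-1,1],K[::-1,0])),1)))
        print(d['score'],len(v)); print(*out,sep='\n'); print('lowest',v.max(),u[v==v.max()])
print(np.round(K,1).tolist())
a0=vision.snapshot('side'); mid(a0)
j=np.array(telemetry.current_joints(),float); j[5]+=np.pi/2; r.movej(j.tolist()); r.hold(.3)
print(telemetry.current_ee_pos(),telemetry.current_t())
a=vision.snapshot('side'); mid(a)
f=lambda i:cv2.resize(i[175:265,300:385],(400,424),interpolation=2)
cv2.imwrite('pics/rot.png',np.hstack([f(a0),f(a)])[:,:,::-1]); cv2.imwrite('pics/s3.png',a[:,:,::-1])
print('crop',np.round((K-[300,175])*4.706).tolist())
```

```text
[[333.8, 241.2], [341.0, 225.7], [346.0, 214.6], [360.5, 183.0]]
0.73 661
(185, np.int64(354), np.int64(366), np.float64(360.0), 359.6)
(189, np.int64(353), np.int64(366), np.float64(359.5), 357.8)
(193, np.int64(351), np.int64(364), np.float64(357.5), 356.0)
(197, np.int64(348), np.int64(362), np.float64(355.0), 354.1)
(201, np.int64(346), np.int64(360), np.float64(353.0), 352.3)
(205, np.int64(344), np.int64(358), np.float64(351.0), 350.4)
(209, np.int64(342), np.int64(356), np.float64(349.0), 348.6)
(213, np.int64(341), np.int64(354), np.float64(347.5), 346.8)
(217, np.int64(341), np.int64(352), np.float64(346.5), 344.9)
(221, np.int64(339), np.int64(347), np.float64(343.0), 343.1)
(225, np.int64(338), np.int64(345), np.float64(341.5), 341.3)
(229, np.int64(336), np.int64(343), np.float64(339.5), 339.4)
(233, np.int64(337), np.int64(339), np.float64(338.0), 337.6)
(237, np.int64(335), np.int64(336), np.float64(335.5), 335.7)
lowest 240 [334 335]
[0.4907547  0.02290965 0.186744  ] 23.35
0.85 555
(185, np.int64(352), np.int64(357), np.float64(354.5), 359.6)
(189, np.int64(351), np.i
[... 232 characters left out ...]
int64(344), np.int64(359), np.float64(351.5), 350.4)
(209, np.int64(342), np.int64(357), np.float64(349.5), 348.6)
(213, np.int64(341), np.int64(355), np.float64(348.0), 346.8)
(217, np.int64(342), np.int64(353), np.float64(347.5), 344.9)
(221, np.int64(340), np.int64(348), np.float64(344.0), 343.1)
(225, np.int64(338), np.int64(347), np.float64(342.5), 341.3)
(229, np.int64(337), np.int64(345), np.float64(341.0), 339.4)
(233, np.int64(337), np.int64(342), np.float64(339.5), 337.6)
(237, np.int64(336), np.int64(339), np.float64(337.5), 335.7)
(241, np.int64(335), np.int64(336), np.float64(335.5), 333.9)
lowest 241 [335 336]
crop [[159.0, 312.0], [193.0, 238.0], [217.0, 186.0], [285.0, 38.0]]
```

View pics/rot.png

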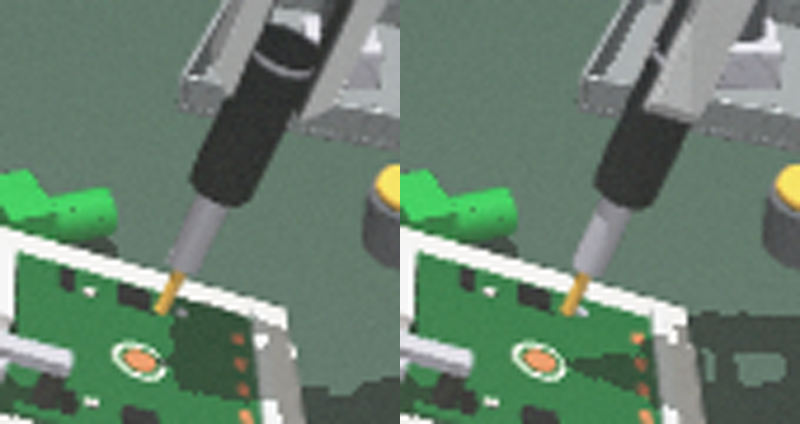

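The axis reads slightly differently in the two views: after the turn the tip sits about 1.5 px (roughly 3 mm) down-slope of the prediction. I'll measure it to sub-pixel by differencing with the pre-grasp image, which costs no robot time.

Run:
```python
from h import *
B=Bmat(np.radians(7.2)); P=np.load('pad.npy')
s=np.linspace(.025,.125,101); L=proj('side',[P+B[:,2]*t for t in s])
bg=cv2.imread('pics/s1.png').astype(float)
pxmm=np.linalg.norm(proj('side',P+B[:,0]*.005)-proj('side',P-B[:,0]*.005))/10
for f in('s2','s3'):
    im=cv2.imread(f'pics/{f}.png').astype(float); d=np.abs(im-bg).sum(2)
    S=[];O=[];Wt=[]
    for row in list(range(203,212))+list(range(220,231))+list(range(234,240)):
        u0=np.interp(row,L[::-1,1],L[::-1,0]); sv=np.interp(row,L[::-1,1],s[::-1])
        h=10 if row<215 else 7 if row<232 else 5
        cols=np.arange(int(u0)-h,int(u0)+h+2); w=np.clip(d[row,cols]-30,0,90)
        S.append(sv);O.append((w*cols).sum()/w.sum()-u0)
    S=np.array(S);O=np.array(O); p=np.polyfit(S,O,1)
    print(f,np.round(O,1).tolist()); print('offs px: grip %.2f barrel %.2f tip %.2f'%(O[:9].mean(),O[9:20].mean(),O[20:].mean()),'px/mm',pxmm,'fit tip mm %.2f lean deg %.2f'%(np.polyval(p,.025)/pxmm,np.degrees(np.arctan(p[0]/1000/pxmm))))
```

```text
s2 [0.1, -0.2, 0.0, -0.1, -0.0, -0.2, -0.1, -0.3, -0.2, -0.5, -0.4, -0.3, -0.3, -0.2, -0.4, -0.4, -1.1, -0.4, -0.7, -0.8, -0.6, -0.8, -0.7, -0.4, 0.8, 1.0]
offs px: grip -0.10 barrel -0.49 tip -0.13 px/mm 0.5026207612610407 fit tip mm -0.75 lean deg 0.25
s3 [1.1, 1.2, 1.0, 1.4, 1.1, 1.4, 1.4, 1.3, 1.2, 0.5, 0.3, 0.0, 0.3, 0.0, 0.3, 0.2, 0.3, 0.4, 0.4, 0.6, 1.0, 1.2, 1.3, 1.4, 1.1, 1.0]
offs px: grip 1.24 barrel 0.30 tip 1.16 px/mm 0.5026207612610407 fit tip mm 1.19 lean deg 0.54
```

The offset is parallel, about 2.5 mm towards −x, with lean under 1°. I'll correct it and descend in small steps, reading the force along the board normal.

Run:
```python
from h import *
B=Bmat(np.radians(7.2)); P=np.load('pad.npy')+B[:,0]*.0024
def F():
    f=[]
    for _ in range(6): r.hold(.02); f.append(telemetry.current_wrist_force())
    return float(np.mean(f,0)@B[:,2]),np.std(f,0)@np.abs(B[:,2])
go=lambda g,v=.05: r.move_l((P+B[:,2]*(.110+g)).tolist(),vel=v)
go(.025); go(.006); r.hold(.2); f0,sd=F(); print('base',f0,sd)
for g in np.arange(.005,-.0105,-.0015):
    go(g,.02); r.hold(.1); f,_=F(); print('%.1f mm %.2f N'%(g*1e3,f-f0))
    if f-f0>1.9: break
a=vision.snapshot('side'); b=vision.snapshot('top'); cv2.imwrite('pics/s4.png',a[:,:,::-1])
cv2.imwrite('pics/con.png',cv2.resize(a[195:275,295:385],(675,600),interpolation=2)[:,:,::-1])
print(telemetry.current_ee_pos(),telemetry.current_t(),telemetry.current_opening())
```

```text
base -1.0653300075534398 0.5756844110083961
5.0 mm -0.47 N
3.5 mm -0.41 N
2.0 mm -0.36 N
0.5 mm -0.09 N
-1.0 mm 0.61 N
-2.5 mm 1.16 N
-4.0 mm 1.44 N
-5.5 mm 1.73 N
-7.0 mm 1.72 N
-8.5 mm 2.15 N
[0.50329869 0.02454926 0.15563711] 29.1333 0.025101990791731622
```

View pics/con.png

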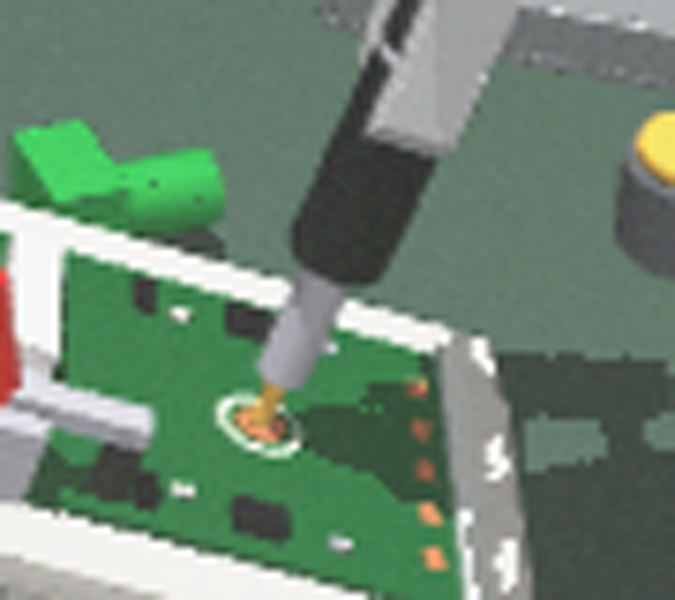

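The picture shows the tip inside the copper disc, at about (265,425) with the disc centred at (258,421). The axis is square to the board and roughly 18 mm of barrel-to-pad gap is left. The force curve puts contact at +0.5 to −1 mm, so the plunger is in about 8 mm now at roughly 2.2–2.5 N. I'll check that it is steady and hand in.

Run:
```python
from h import *
r.hold(.5); B=Bmat(np.radians(7.2))
print(telemetry.current_wrist_force()@B[:,2] if hasattr(telemetry.current_wrist_force(),'shape') else telemetry.current_wrist_force(),telemetry.current_opening(),telemetry.current_t())
vision.snapshot('side'); print([(round(d['score'],2),np.round(d['at'],3).tolist()) for d in models.mark_of('tip','side')][:2])
r.sign_off()
```

```text
1.4015265756781234 0.025296815071414555 29.6333
[(0.21, [0.699, -0.346, -0.001])]
the job is handed in; nothing more can be done
```

I've handed the job in at about 30 s of robot time, with the arm still holding the probe pressed on the ringed pad. `sign_off` gave no verdict.

- **Weight:** I lifted it off the board square to the face and lowered it into the tray until it touched. The picture after release showed it standing upright inside the tray.
- **Probe position:** The last picture showed the tip inside the copper disc, about 1–2 mm off centre. Square to the board was set from the measured board yaw of 7.2°. Lean in the grip measured under about 1° in the side view.
- **Plunger depth:** The force rise started between +0.5 and −1.0 mm on my height scale, and I stopped at −8.5 mm. That puts the plunger about 7.5–9 mm in, out of 16 mm. Force above the no-contact level was about 2.2–2.6 N, and still about 2.5 N half a second later.

**Weaker or failed checks:**
- The force readings were noisy, about 0.5 N, so force alone would not fix the depth. The side picture agrees with about half way.
- The trained network did not find the tip in the last picture; it gave only a false low-score hit at 0.21.
- I did not confirm the tip's sideways position along the level (y) direction from a second camera. The gripper hid it from the top camera, so I relied on the jaws centring the grip.

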